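# Close the board holder on a circuit board at the living-room table

### The job

The green circuit board from the opened appliance sits in one jaw of the board holder, but the holder's other jaw stands clear of it, locked on the rail by its winged set screw. Loosen that jaw's screw by about a quarter turn anticlockwise (seen from above), then slide the jaw along the rail until it is fully home against the board's free edge, and leave it there with the screw still loose.

Things in the scene. Friction and masses are not known exactly. Their poses are not given: they have to be found in the camera images.
- holder: Board holder, fixed: aluminium rail 320 mm long, top 40 mm above the table. Origin on the table under its middle; y axis along the rail towards the board end, z up. The green board (82 x 91 mm, parts up to z = 62 mm) spans y = 0 to 91 mm. The jaw at y = 108 mm, with a like wing screw, already grips the board and cannot move or turn: leave it. The other, at y = -18 mm - jaw, is the one to slide.
- jaw (a joint): Metres the sliding jaw stands back from home: 0 = fully home on the board (hard stop), grows along the holder's -y, at most 0.108. Black collar block 44 mm across the rail, 34 mm along it, top at 56 mm; two lips 70 mm wide, top at 60 mm, reach 12 mm past its board side and take the board's edge. Locked while the screw is tight; once loose it slides with about 1.5 N and stays where left.
- wing_screw (a joint): Angle (rad) of the sliding jaw's set screw, axis vertical: starts tight at 0 to 0.2, grows as it is turned anticlockwise seen from above (loosening), stop at 2.2. Until about 0.75 its tip sits in a notch of the rail and locks the jaw (to a few mm of play); from 0.9 on the jaw is free. Turning takes about 0.15 Nm; it stays where left, and the wing does not rise.
- wing_grip (a point): Middle of the upright steel wing of the sliding jaw's screw, 80 mm above the table, on the screw's axis: a blade 40 mm long (x axis; square across the rail at screw angle 0), 8 mm thick (y axis), from 66 to 94 mm above the table, over a hub 18 mm wide. Beside it nothing is higher than 62 mm: pinch it across its thickness from above, turn it, and draw the jaw along by it in the same grip.

How it is judged:
By the outcome, as a careful person would: the job done as asked, in the order asked, and still so for the second after the job is handed in, with the robot touching nothing.
It also fails if it takes over 32 s, if anything falls off the work surface, if the arm or the gripper's body presses on something with over 40 N, if the wrist force passes 120 N, or if a joint passes its speed limit or range.

### The arm

A 6-joint arm with a two-finger parallel gripper is mounted at the origin on the work surface. World frame = base frame: x ahead of the robot, y to its left, z up, the work surface at z = 0. Lengths are in mm, angles in rad, forces in N, time in s.
With the tool pointing down it reaches from about 350 to 950 mm from the base axis. Payload 17.4 kg.
Tool frame: the origin (TCP) lies between the finger pads; the fingertips stand 11 mm ahead of it and the grasp point (between the pads) lies 8 mm behind it (manip.tip_reach is the distance from the TCP to the fingertips, in mm); z points along the fingers, y is the line along which they close (so a half turn about z gives the same grasp; the last joint's range is limited). The gripper opens to 93 mm and grips with 3 to 60 N. Pads are 15 mm wide; open, the fingers measure 128 mm over their backs; the gripper's body (75 mm by 188 mm) begins 65 mm behind the grasp point.
Start: joints at [-1.234, 0.116, 1.442, -0, 1.584, -0.038], TCP at [247.1, -628.151, 229.646] pointing down, gripper open.
Joint ranges: [-2.83, 2.83], [-0.83, 2.19], [0.07, 2.5], [-1.14, 4.28], [0.01, 3], [-2.97, 2.97]. Speed limits (rad/s): [1.89, 1.89, 2.22, 3.14, 3.14, 3.14].

### API

Orientations are given as a rotation vector (axis times angle).
In Python, from bench import manip gives the robot as it stands.
- The arm moves only by the shell command python3 -m crank 'ROWS' [FORCE]. ROWS is JSON, a list that holds one entry, the list of rows, each a list of 7 numbers: the shift along the tool's x, y, z in units of 30 mm (1.0 is 30 mm), then the turn, a rotation vector about the tool's x, y, z in units of 10 degrees (1.0 is 10 degrees), then the finger opening in mm, from 0 to 93. A call has 1 to 8 rows; each row is the pose to reach, as a shift and turn from the pose commanded when the call began, along the tool's axes at that moment; what a row does not reach only later rows make up. A row lasts 1/8 s, in which the tool goes at most 62.5 mm and 10.7 degrees, less where a joint would pass 70% of its speed; a pose out of reach is approached as far as the arm can. A call with a gripper value outside its range is refused whole. The fingers move at their own pace and stop on an object; FORCE is the grip in N (left out, the last holds). Time passes only in rows, so rows that repeat a pose let the fingers close. It gives the time, the measured TCP pose, the force, the opening and the grip force at its end, in the units of the state.
- manip.state(): the state, without advancing time (a new reading comes with each control period).
- manip.grab_frame(name): name is "scene" or "top"; returns the picture (400x640x3 uint8, red, green, blue); there is no depth.
- manip.camera_params(name): a dict with "vertical_fov" (degrees; the focal length in pixels is half the picture's height over the tangent of half this angle, whatever the lens; pixels are square), "cx", "cy" (the principal point, pixels), "R" (3x3) and "t" (3): a world point X has camera coordinates R X + t. Camera axes: x right, y down, z forward; pixel columns grow to the right and rows downward; lengths in mm; the calibration is good to about 2 mm. A picture is of the moment at which its call begins. camera_params takes no time and is no camera call.
- manip.hand_in(): hands the job in; it is judged then, once.
Trained networks look in the newest picture that a camera, given by its name, has taken for a name from the list of things; names that differ only in an ending like _2 or _b are one class to them, and where a whole thing is asked for, a point or a joint stands for the part that bears it (a point fixed in the world has none). Each returns a list of dicts, best first, with "score" (0 to 1); they miss things now and then, are a little off and sometimes report something else, mostly with a low value. They report only what shows in the picture. A call takes as long as a camera call.
- manip.look_for(thing, camera): "rect" ([left, top, width, height] in pixels, round what is visible of it).
- manip.outline_of(thing, camera): "region" (400x640 bool, what is visible of it) and "rect" ([left, top, width, height] in pixels, round what is visible of it).
- manip.pinpoint(thing, camera): "uv" ([column, row] in pixels: a listed point, or the origin of a listed thing).
The state is a dict: "clock": time; "qpos": joint angles; "dq": joint speeds; "joint_efforts": joint torques, N m; "eef_pos": TCP position; "ee_rot": TCP orientation; "contact_force": force on the tool from outside, world axes, zero at the start; "wrist_torque": the same for the moment, N m; "opening": finger opening in mm; "finger_force": force on a finger pad.
Only numpy, scipy, OpenCV 4.12 (cv2) and the standard library are available. Lean on these libraries where they do the work, as an engineer would, in place of code of your own. Each camera call takes 0.05 s, during which the arm holds its last target. There are 200 camera calls.

## Working session

There is one attempt and no reset: what is moved stays moved. The work goes in short steps, Python scripts to look and compute and a shell command to move; the robot and the scene stay as the last step left them, time stands still between calls to the robot, and variables do not carry over. Pictures are saved under pics/ and viewed, at most 10 in all, crops included, and the job is handed in when it is done.

```bash
mkdir -p pics
cat > h.py <<'E'
import numpy as np, cv2
from bench import manip
from scipy.spatial.transform import Rotation as Ro
def ray(cam,uv):
    p=manip.camera_params(cam);f=200/np.tan(np.radians(p["vertical_fov"])/2)
    R=np.array(p["R"]);t=np.array(p["t"])
    d=R.T@np.array([(uv[0]-p["cx"])/f,(uv[1]-p["cy"])/f,1]);return -R.T@t,d
def atz(cam,uv,z):
    o,d=ray(cam,uv);return o+d*(z-o[2])/d[2]
def proj(cam,X):
    p=manip.camera_params(cam);f=200/np.tan(np.radians(p["vertical_fov"])/2)
    c=np.array(p["R"])@np.array(X)+np.array(p["t"]);return np.array([p["cx"]+f*c[0]/c[2],p["cy"]+f*c[1]/c[2]])
E
python3 - <<'E'
from h import *
for c in("top","scene"):
    im=manip.grab_frame(c);cv2.imwrite(f"pics/{c}0.png",im[:,:,::-1])
    for th,z in(("wing_grip",80),("holder",0),("jaw",None)):
        r=manip.pinpoint(th,c) if z is not None else manip.look_for(th,c)
        for a in r[:3]:
            print(c,th,a["score"],a.get("uv",a.get("rect")), atz(c,a["uv"],z).round(1) if z is not None else "")
    print(c,ray(c,(320,200)))
s=manip.state();print(s)
E
```

```text
top wing_grip 0.51 [309.8, 254.8] [489.8  27.5  80. ]
top holder 0.91 [273.1, 207.6] [568.4  93.8   0. ]
top jaw 0.95 [284.7, 228.5, 42.5, 38.8] 
top (array([518.70965526,  33.15557932, 710.43319995]), array([ 0.09114188, -0.03172271, -0.99535266]))
scene wing_grip 0.88 [361.4, 163.8] [481.6  18.3  80. ]
scene holder 0.82 [338.8, 244.5] [569.2  89.9   0. ]
scene jaw 0.63 [333.4, 158.9, 44.3, 47.6] 
scene (array([834.76383249, 497.05289303, 419.95100519]), array([-0.4088378 , -0.71260725, -0.57076748]))
{'clock': 0.4, 'qpos': array([-1.23381460e+00,  1.16093681e-01,  1.44168792e+00, -3.11389725e-06,
        1.58403377e+00, -3.77864394e-02]), 'dq': array([ 0.00022944, -0.00045414, -0.00035475, -0.00044833, -0.00038311,
       -0.00023455]), 'joint_efforts': array([-7.98807378e-04, -7.20182204e+01, -6.22080445e+01,  7.78778968e-02,
        1.92072464e-02,  6.90108024e-06]), 'eef_pos': array([ 247.07851444, -628.12397282,  229.52832818]), 'ee_rot': array([-3.08638289e+00, -5.85204443e-01,  5.69731863e-05]), 'contact_force': array([ 0.00308625, -0.48013903,  0.37552094]), 'wrist_torque': array([-0.03369126,  0.01291687,  0.01815854]), 'finger_force': 0.0, 'opening': 92.94954135639179}
```

View pics/top0.png

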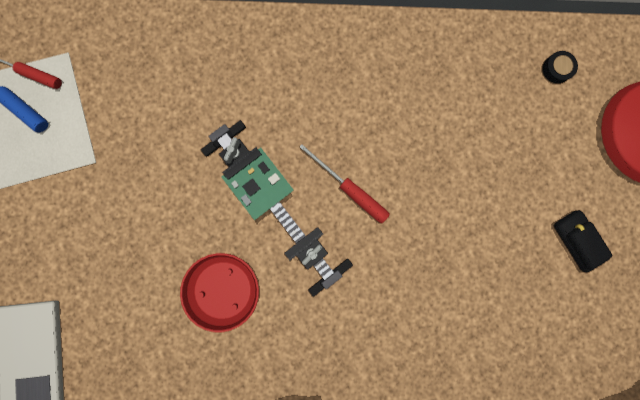

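View pics/scene0.png

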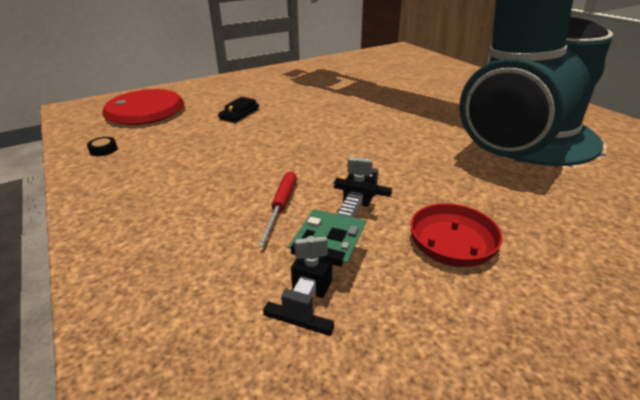

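The top view shows the holder running from its far jaw at about (230,145) to the sliding jaw at about (308,252), with the board at (258,185). In the scene view the sliding wing is at (360,166). I'll zoom in on both and overlay the estimate.

Run:
```python
from h import *
O=np.array([568.8,92.,0]);
o1,d1=ray("top",(309.8,254.8));o2,d2=ray("scene",(361.4,163.8))
A=np.stack([d1,-d2],1);s=np.linalg.lstsq(A,o2-o1,rcond=None)[0];print("tri",o1+d1*s[0],o2+d2*s[1])
W=np.array([486,23,80.]);y=(O-W)[:2];print(np.linalg.norm(y));th=np.arctan2(y[1],y[0]);print(np.degrees(th))
u=np.array([np.cos(th),np.sin(th),0]);x=np.array([u[1],-u[0],0])
L=np.linalg.norm(y)
P=lambda a,b,c:O+x*a+u*b+np.array([0,0,c])
k=5
out=[]
for c,(l,t) in(("top",(195,110)),("scene",(300,140))):
    im=cv2.imread(f"pics/{c}0.png")[t:t+(200 if c=='top' else 110),l:l+170 if c=='top' else l+110]
    im=cv2.resize(im,None,fx=3 if c=='top' else 5,fy=3 if c=='top' else 5,interpolation=cv2.INTER_CUBIC);k=3 if c=='top' else 5
    def ln(p,q,col): 
        a,b=[tuple(int(v) for v in (proj(c,z)-(l,t)+.5)*k) for z in(p,q)];cv2.line(im,a,b,col,1)
    ln(P(0,-160,40),P(0,160,40),(0,255,255))
    for b in(0,91): ln(P(-41,b,50),P(41,b,50),(255,0,0))
    ln(P(-20,-L,94),P(20,-L,94),(0,0,255)); ln(P(-20,108,94),P(20,108,94),(0,0,255))
    cv2.imwrite(f"pics/ov_{c}.png",im)
```

```text
tri [490.14784155  27.58734507  87.10120377] [489.06620657  28.35480233  87.14390986]
107.78144552751179
39.80557109226521
```

View pics/ov_top.png

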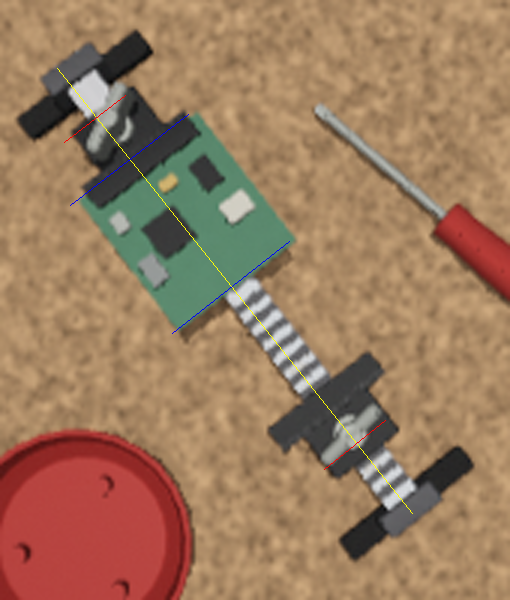

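View pics/ov_scene.png

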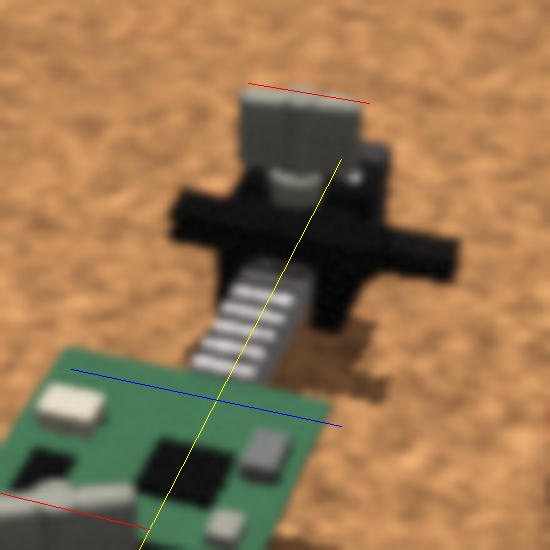

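The top overlay is right at the near end. At the far end it sits about 15 crop px left, so the rail direction needs refining from points I picked along the rail and wing.

Run:
```python
from h import *
g=lambda u,v,z:atz("top",(195+u/3-.5/3,110+v/3-.5/3),z)
a,b,m=g(92,92,40),g(399,490,40),g(255,300,40)
print("rail",a,m,b); d=(a-b)[:2];print(np.degrees(np.arctan2(d[1],d[0])))
d=(g(110,119,94)-g(351,434,94))[:2];print("wings",g(110,119,94),g(351,434,94),np.degrees(np.arctan2(d[1],d[0])),np.linalg.norm(d))
c=(g(293,240,50)-g(175,332,50))[:2];print("board edge",np.degrees(np.arctan2(c[1],c[0])),np.linalg.norm(c),(g(293,240,50)+g(175,332,50))/2)
c=(g(383,366,60)-g(277,444,60))[:2];print("lip",np.degrees(np.arctan2(c[1],c[0])),np.linalg.norm(c))
c=(g(378,409,94)-g(326,461,94))[:2];print("blade",np.degrees(np.arctan2(c[1],c[0])),np.linalg.norm(c))
# scene wing-top middle
q=lambda u,v:(300+u/5,140+v/5)
print("scene wing top",atz("scene",q(303,97),94),atz("scene",q(242,97),94),atz("scene",q(362,105),94))
s=manip.state();print(Ro.from_rotvec(s["ee_rot"]).as_matrix().round(3))
```

```text
rail [678.18588486 174.1304496   40.        ] [562.10433286  78.99489456  40.        ] [458.17540815  -3.42956278  40.        ]
38.905352462204334
wings [651.31571421 152.94533913  94.        ] [490.97276807  24.54055982  94.        ] 38.68821416722984 205.42066042189487
board edge -50.55453884072619 82.2237799809924 [569.08810486  89.92348643  50.        ]
lip -52.71124101944116 70.82005699657311
blade -44.177500762937115 37.40127952901997
scene wing top [489.22484403  25.85065482  94.        ] [505.74621394  15.80356647  94.        ] [476.31956962  39.7240798   94.        ]
[[ 0.931  0.366 -0.   ]
 [ 0.366 -0.931  0.   ]
 [ 0.    -0.    -1.   ]]
```

Blade centre is about (490, 25.5), rail direction about 38.9° and jaw about 79 mm back. The screw starts near 9°, so the pinch axis is at about 48° (or −132°).

```bash
python3 -m crank '[[[0.47,-0.52,0,0,0,0.3,60],[1.55,-1.73,0,0,0,1.2,60],[2.79,-3.12,0.2,0,0,2.1,60],[4.11,-4.59,0.4,0,0,3,60],[5.43,-6.06,0.6,0,0,3.9,60],[6.75,-7.53,0.8,0,0,4.8,60],[8.07,-9.01,0.9,0,0,5.6,60],[9.31,-10.39,1,0,0,6.35,60]]]' 30
cat > go.py <<'E'
import sys
from h import *
s=manip.state();R=Ro.from_rotvec(s["ee_rot"]).as_matrix()
T=np.array([float(v) for v in sys.argv[1:4]])
print("clock",s["clock"],"pos",s["eef_pos"].round(1),"yaw_y",np.degrees(np.arctan2(R[1,1],R[0,1])).round(1),"tilt",R[:,2].round(3),"F",s["contact_force"].round(1),"open",round(s["opening"],1),"fin",s["finger_force"],"tz",s["wrist_torque"].round(2))
print("units",(R.T@(T-s["eef_pos"])/30).round(2),"q",s["qpos"].round(2))
E
python3 go.py 490 25.5 170
```

```text
clock: 1.4
eef_pos: [393.2, -234.0, 199.8]
ee_rot: [2.93, -1.133, 0.001]
contact_force: [0.6, 0.7, 0.6]
opening: 59.9
finger_force: 0.0
clock 1.4 pos [ 393.2 -234.   199.8] yaw_y -132.3 tilt [ 0.001 -0.    -1.   ] F [0.6 0.7 0.6] open 59.9 fin 0.0 tz [ 0.13  0.01 -0.05]
units [-3.43 -8.57  0.99] q [-0.59 -0.37  1.93  0.    1.58  1.72]
```

```bash
python3 -m crank '[[[-0.6,-1.6,0.2,0,0,0,60],[-1.3,-3.3,0.4,0,0,0,60],[-2,-5,0.6,0,0,0,60],[-2.65,-6.6,0.8,0,0,0,60],[-3.15,-7.9,0.95,0,0,0,60],[-3.43,-8.57,0.99,0,0,0,60],[-3.43,-8.57,0.99,0,0,0,60]]]' 30
python3 go.py 490 25.5 77
python3 - <<'E'
from h import *
im={c:manip.grab_frame(c) for c in("top","scene")}
for c in im:
    for a in manip.pinpoint("wing_grip",c)[:2]: print(c,a["score"],a["uv"],atz(c,a["uv"],80).round(1))
t=cv2.resize(im["top"][200:300,250:370],None,fx=3.3,fy=4*.825,interpolation=cv2.INTER_CUBIC)
s=cv2.resize(im["scene"][100:200,310:430],None,fx=3.3,fy=3.3,interpolation=cv2.INTER_CUBIC)
cv2.imwrite("pics/near.png",np.hstack([t,s])[:,:,::-1])
E
```

```text
clock: 2.28
eef_pos: [488.7, 25.1, 169.8]
ee_rot: [2.934, -1.123, -0.001]
contact_force: [-0.5, 0.5, -0.6]
opening: 59.8
finger_force: 0.0
clock 2.275 pos [488.7  25.1 169.8] yaw_y -131.9 tilt [-0.  0. -1.] F [-0.5  0.5 -0.6] open 59.8 fin 0.0 tz [0.06 0.04 0.  ]
units [ 0.02 -0.04  3.09] q [-0.   -0.28  1.91  0.    1.51  2.3 ]
scene 0.55 [359.1, 165.7] [488.3  21.4  80. ]
```

View pics/near.png

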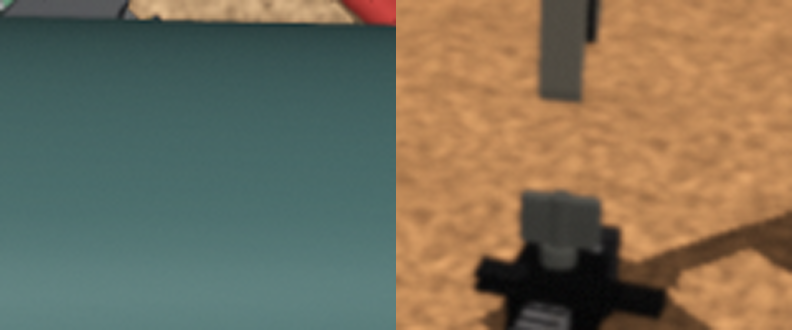

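The left half of the crop is blocked by the arm. The right half (scene view) shows the near finger directly in line with the wing at crop (560,215), so I'll descend.

```bash
python3 -m crank '[[[0,0,0.8,0,0,0,60],[0,0,1.8,0,0,0,60],[0,0,2.6,0,0,0,60],[0,-0.02,3,0,0,0,60],[0,-0.03,3.1,0,0,0,60],[0,-0.03,3.1,0,0,0,30],[0,-0.03,3.1,0,0,0,2],[0,-0.03,3.1,0,0,0,2]]]' 40
python3 go.py 490 25.5 77
```

```text
clock: 3.48
eef_pos: [489.4, 24.7, 77.5]
ee_rot: [-2.932, 1.126, -0.001]
contact_force: [-0.1, 0.5, 0.0]
opening: 34.6
finger_force: 0.0
clock 3.475 pos [489.4  24.7  77.5] yaw_y -132.0 tilt [ 0.001  0.    -1.   ] F [-0.1  0.5  0. ] open 34.6 fin 0.0 tz [ 0.07 -0.03 -0.01]
units [-0.   -0.03  0.02] q [-0.   -0.21  2.01  0.    1.34  2.3 ]
```

```bash
python3 -m crank '[[[0,0,0,0,0,0,2],[0,0,0,0,0,0,2],[0,0,0,0,0,0,2],[0,0,0,0,0,0,2],[0,0,0,0,0,0,2]]]' 40
python3 go.py 490 25.5 77
```

```text
clock: 4.1
eef_pos: [489.8, 25.0, 77.7]
ee_rot: [-2.932, 1.126, -0.002]
contact_force: [3.1, 3.0, 5.5]
opening: 7.6
finger_force: 41.3
clock 4.1 pos [489.8  25.   77.7] yaw_y -132.0 tilt [ 0.002  0.001 -1.   ] F [3.1 3.  5.5] open 7.6 fin 41.291064508259296 tz [ 0.65 -0.52 -0.15]
units [-0.01 -0.02  0.02] q [-0.   -0.21  2.01  0.    1.34  2.3 ]
```

Gripped at 7.6 mm opening. Now I'll turn anticlockwise.

```bash
python3 -m crank '[[[0,0,0,0,0,-0.4,2],[0,0,0,0,0,-1.2,2],[0,0,0,0,0,-2,2],[0,0,0,0,0,-2.8,2],[0,0,0,0,0,-3.6,2],[0,0,0,0,0,-4.4,2],[0,0,0,0,0,-5.2,2],[0,0,0,0,0,-6,2]]]' 40
python3 go.py 490 25.5 77
```

```text
clock: 5.1
eef_pos: [489.8, 24.6, 77.7]
ee_rot: [3.101, 0.498, 0.002]
contact_force: [1.4, -0.5, 6.1]
opening: 7.7
finger_force: 41.5
clock 5.1 pos [489.8  24.6  77.7] yaw_y -71.8 tilt [ 0.002 -0.    -1.   ] F [ 1.4 -0.5  6.1] open 7.7 fin 41.53989155776799 tz [-0.1  -0.36 -0.15]
units [ 0.02 -0.03  0.02] q [-0.   -0.21  2.01 -0.    1.34  1.25]
```

```bash
python3 -m crank '[[[0,0,0,0,0,-0.7,2],[0,0,0,0,0,-1.5,2],[0,0,0,0,0,-2.2,2],[0,0,0,0,0,-2.5,2],[0,0,0,0,0,-2.5,2]]]' 40
python3 go.py 551.7 74.6 77.7
```

```text
clock: 5.72
eef_pos: [489.8, 24.4, 77.7]
ee_rot: [2.922, 1.151, 0.002]
contact_force: [2.3, -2.3, 5.7]
opening: 7.7
finger_force: 41.4
clock 5.725 pos [489.8  24.4  77.7] yaw_y -47.0 tilt [ 0.002 -0.001 -1.   ] F [ 2.3 -2.3  5.7] open 7.7 fin 41.41897958703339 tz [-0.33 -0.58 -0.07]
units [2.65 0.18 0.  ] q [-0.   -0.21  2.01 -0.    1.34  0.82]
```

```bash
python3 -m crank '[[[0.1,0.01,0,0,0,0,2],[0.35,0.025,0,0,0,0,2],[0.65,0.045,0,0,0,0,2],[0.95,0.07,0,0,0,0,2],[1.25,0.09,0,0,0,0,2],[1.55,0.11,0,0,0,0,2],[1.8,0.13,0,0,0,0,2],[1.9,0.135,0,0,0,0,2]]]' 40
python3 go.py 551.7 74.6 77.7
```

```text
clock: 6.72
eef_pos: [534.4, 60.4, 77.7]
ee_rot: [2.922, 1.15, 0.001]
contact_force: [0.7, -4.4, 6.8]
opening: 7.7
finger_force: 41.6
clock 6.725 pos [534.4  60.4  77.7] yaw_y -47.0 tilt [ 0.001 -0.001 -1.   ] F [ 0.7 -4.4  6.8] open 7.7 fin 41.552398363128304 tz [-0.74 -0.23 -0.07]
units [ 0.74  0.05 -0.  ] q [ 0.07 -0.1   1.91 -0.    1.33  0.89]
```

```bash
python3 -m crank '[[[0.15,0.01,0,0,0,0,2],[0.3,0.02,0,0,0,0,2],[0.42,0.03,0,0,0,0,2],[0.5,0.035,0,0,0,0,2],[0.56,0.04,0,0,0,0,2],[0.62,0.045,0,0,0,0,2],[0.65,0.045,0,0,0,0,2],[0.65,0.045,0,0,0,0,2]]]' 40
python3 go.py 551.7 74.6 77.7
```

```text
clock: 7.72
eef_pos: [549.5, 72.5, 77.7]
ee_rot: [2.922, 1.15, 0.002]
contact_force: [1.9, -3.9, 6.1]
opening: 7.8
finger_force: 41.5
clock 7.725 pos [549.5  72.5  77.7] yaw_y -47.0 tilt [ 0.002 -0.001 -1.   ] F [ 1.9 -3.9  6.1] open 7.8 fin 41.493825037032366 tz [-0.61 -0.41 -0.  ]
units [ 0.1 -0.   0. ] q [ 0.09 -0.06  1.88 -0.    1.33  0.91]
```

```bash
python3 -m crank '[[[0.04,0.003,0,0,0,0,2],[0.08,0.006,0,0,0,0,2],[0.12,0.009,0,0,0,0,2],[0.12,0.009,0,0,0,0,2]]]' 40
python3 go.py 551.7 74.6 77.7
```

```text
clock: 8.22
eef_pos: [552.3, 74.8, 77.7]
ee_rot: [2.922, 1.15, 0.002]
contact_force: [2.0, -2.8, 6.7]
opening: 8.0
finger_force: 41.5
clock 8.225 pos [552.3  74.8  77.7] yaw_y -47.0 tilt [ 0.002 -0.001 -1.   ] F [ 2.  -2.8  6.7] open 8.0 fin 41.49577645584941 tz [-0.62 -0.42 -0.02]
units [-0.02 -0.01 -0.  ] q [ 0.09 -0.06  1.87 -0.    1.33  0.91]
```

```bash
python3 -m crank '[[[0.04,0.003,0,0,0,0,2],[0.08,0.006,0,0,0,0,2],[0.1,0.007,0,0,0,0,2],[0.1,0.007,0,0,0,0,2]]]' 40
python3 go.py 551.7 74.6 77.7
```

```text
clock: 8.72
eef_pos: [554.6, 76.6, 77.7]
ee_rot: [2.922, 1.15, 0.002]
contact_force: [1.7, -2.9, 7.4]
opening: 7.4
finger_force: 41.5
clock 8.725 pos [554.6  76.6  77.7] yaw_y -47.0 tilt [ 0.001 -0.001 -1.   ] F [ 1.7 -2.9  7.4] open 7.4 fin 41.50343371555209 tz [-0.63 -0.3  -0.03]
units [-0.12 -0.02 -0.  ] q [ 0.09 -0.05  1.86 -0.    1.33  0.91]
```

Run:
```python
from h import *
im=manip.grab_frame("scene")
cv2.imwrite("pics/home1.png",cv2.resize(im[130:270,270:410],None,fx=4,fy=4,interpolation=cv2.INTER_CUBIC)[:,:,::-1])
```

```text
(no output)
```

View pics/home1.png

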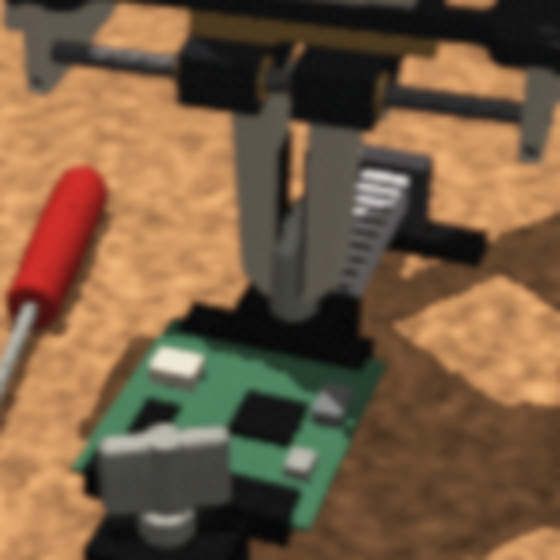

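The jaw followed the gripper and its lips are at the board's edge, crop (280,340). There is no stop force yet, so I'll keep going gently.

```bash
python3 -m crank '[[[0.04,0.003,0,0,0,0,2],[0.08,0.006,0,0,0,0,2],[0.1,0.007,0,0,0,0,2],[0.1,0.007,0,0,0,0,2]]]' 40
python3 go.py 551.7 74.6 77.7
```

```text
clock: 9.28
eef_pos: [555.2, 77.1, 77.5]
ee_rot: [2.921, 1.149, -0.007]
contact_force: [-16.3, -16.7, 18.1]
opening: 7.9
finger_force: 42.3
clock 9.275 pos [555.2  77.1  77.5] yaw_y -47.0 tilt [-0.003 -0.004 -1.   ] F [-16.3 -16.7  18.1] open 7.9 fin 42.33884450979531 tz [-3.01  3.07 -0.03]
units [-0.14 -0.02 -0.  ] q [ 0.09 -0.05  1.86 -0.    1.33  0.92]
```

The hard stop shows as about 23 N along the rail. I'll open here and lift.

```bash
python3 -m crank '[[[0,0,0,0,0,0,40],[0,0,0,0,0,0,40],[0,0,0,0,0,0,40],[0,0,0,0,0,0,40],[0,0,-0.3,0,0,0,40],[0,0,-1,0,0,0,40],[0,0,-2.2,0,0,0,40],[0,0,-3.5,0,0,0,40]]]'
python3 -m crank '[[[-0.5,0,-1.2,0,0,0,40],[-1.8,0,-2,0,0,0,40],[-3.4,0,-2.2,0,0,0,40],[-5,0,-2.2,0,0,0,40],[-6,0,-2.2,0,0,0,40],[-6.2,0,-2.2,0,0,0,40],[-6.2,0,-2.2,0,0,0,40]]]'
python3 - <<'E'
from h import *
t=manip.grab_frame("top");s=manip.grab_frame("scene")
k=lambda a:cv2.resize(a,(390,390),interpolation=cv2.INTER_CUBIC)
cv2.imwrite("pics/end.png",np.hstack([k(t[110:240,190:320]),k(s[140:270,270:400])])[:,:,::-1])
E
```

```text
clock: 10.28
eef_pos: [556.3, 79.0, 184.6]
ee_rot: [2.923, 1.151, 0.001]
contact_force: [-0.2, -0.0, 0.4]
opening: 40.2
finger_force: 0.0
clock: 11.15
eef_pos: [420.4, -47.8, 249.0]
ee_rot: [2.923, 1.15, 0.002]
contact_force: [0.3, 0.2, -0.0]
opening: 40.0
finger_force: 0.0
```

View pics/end.png

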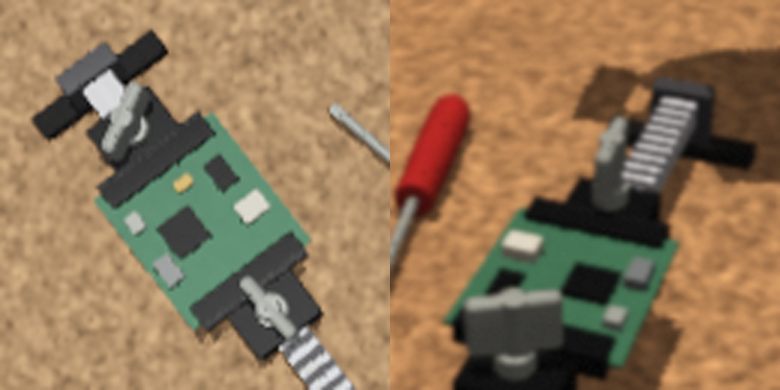

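The jaw's lips overlap the board's free edge at left crop (250,280). The wing at (268,305) has turned to lie along the rail, and the robot is clear.

```bash
python3 -c "
from bench import manip
print(manip.hand_in())"
```

```text
the job is handed in; nothing more can be done
None
```

The job is handed in: I turned the screw about 85° anticlockwise, slid the jaw about 84 mm until it met the hard stop on the board, and left the screw loose with the arm clear, at about 11 s on the clock.

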